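# Find the pump module with the loose core and cradle it for repair

### The arm

A 6-joint arm with a two-finger parallel gripper is mounted at the origin on the work surface. World frame = base frame: x ahead of the robot, y to its left, z up, the work surface at z = 0. Lengths are in mm, angles in rad, forces in N, time in s.
With the tool pointing down it reaches from about 275 to 750 mm from the base axis. Payload 10.2 kg.
Tool frame: the origin (TCP) lies on the centre line of the jaws, within the pads' length; the fingertips stand 14 mm ahead of it and the grasp point (between the pads) lies 5 mm behind it (tip_reach is the distance from the TCP to the fingertips, in mm); z points along the fingers, y is the line along which they close (so a half turn about z gives the same grasp; the last joint's range is limited). The gripper opens to 85 mm and grips with 20 to 120 N. Pads are 22 mm wide; open, the fingers measure 114 mm over their backs; the gripper's body (76 mm by 85 mm) begins 54 mm behind the grasp point. The pads swing forward as they close: fully open they stand 13 mm farther back than shut.
Start: joints at [1.084, 0.313, 1.498, -0, 1.331, -0.223], TCP at [136.907, 506.841, 245.294] pointing down, gripper open.
Joint ranges: [-2.94, 2.94], [-0.97, 2.17], [0.19, 2.56], [-1.23, 4.37], [0.02, 3.11], [-2.88, 2.88]. Speed limits (rad/s): [2.39, 2.39, 3.01, 3.14, 3.14, 3.14].

### API

Orientations are given as a rotation vector (axis times angle).
In Python, from plant import observe, camera, camera_params, hand_in, tip_reach gives the robot as it stands. The module is installed in compiled form; this text tells all that it offers.
- The arm moves only by the shell command python3 -m creep 'ROWS' [OPENING]. ROWS is JSON, a list of rows, each a list of 2 entries, a list of its own where there are three numbers: the shift along the tool's x, y, z in m, then the turn about the tool's z in rad. A call has 1 to 12 rows; each row is the pose to reach, as a shift and turn from the pose commanded when the call began, along the tool's axes at that moment; what a row does not reach only later rows make up. A row lasts 1/10 s, in which the tool goes at most 50 mm and 8.59 degrees, less where a joint would pass 70% of its speed; a pose out of reach is approached as far as the arm can. A call with a gripper value outside its range is refused whole. OPENING is the gripper command: -1 is shut, 1 is fully open, values between are in proportion, set as the call begins (- or left out, the last holds). The fingers move at their own pace and stop on an object; the grip force is fixed at half the most. Time passes only in rows, so rows that repeat a pose let the fingers close. It gives the time, the measured TCP pose, the force, the opening and the grip force at its end, in the units of the state.
- observe(): the state, without advancing time (a new reading comes with each control period).
- camera(name): name is "scene" or "top" or "wrist"; returns the picture (384x512x3 uint8, red, green, blue); there is no depth.
- camera_params(name): a dict with "mtx" (3x3 intrinsics, pixels), "T" (4x4, takes a point from camera to world coordinates). Camera axes: x right, y down, z forward; pixel columns grow to the right and rows downward; lengths in mm; the calibration is good to about 2 mm. A picture is of the moment at which its call begins: read the wrist's pose just before it. camera_params takes no time and is no camera call; for the wrist camera it gives the pose at the moment of the call.
- hand_in(): hands the job in; it is judged then, once.
The state is a dict: "time": time; "joints": joint angles; "joint_velocities": joint speeds; "tau": joint torques, N m; "tool_pos": TCP position; "eef_rot": TCP orientation; "force": force on the tool from outside, world axes, zero at the start; "ft_torque": the same for the moment, N m; "width": opening from 0.0 (shut) to 1.0 (fully open); "gripper_force": force on a finger pad.
Only numpy, scipy, OpenCV 4.12 (cv2) and the standard library are available. Lean on these libraries where they do the work, as an engineer would, in place of code of your own. Each camera call takes 0.05 s, during which the arm holds its last target. There are 200 camera calls.

### The job

One of the two sealed pump modules has a loose core that rolls from end to end inside. Lift a module by its body and gently rock it, one end up and then the other by about 15 degrees, at least twice each way, to feel whether something moves inside, and stand it back down on the bench (check the second the same way if you wish). Then take the faulty module by the tab on its top and lower it fully home in the metal repair cradle, leaving the sound one standing upright on the bench and the white bottle, screwdriver and carton where they are.

Things in the scene. Friction and masses are not known exactly. Their poses are not given: they have to be found in the camera images.
- module_a: Sealed off-white plastic pump module, a closed box 150 mm long (its x) x 60 mm wide (its y) x 84 mm high, about 0.49 kg, standing on the bench. Origin: centre of its underside; z up. Both modules look and weigh the same; either may be faulty. Each holds a 0.13 kg steel core: fixed at the centre in the sound one, free to roll in the faulty one.
- module_b: Sealed off-white plastic pump module, a closed box 150 mm long (its x) x 60 mm wide (its y) x 84 mm high, about 0.49 kg, standing on the bench. Origin: centre of its underside; z up. In whichever module is faulty, the loose core rolls 55 mm either side of centre along x: at 10 degrees of tilt it runs to the low end, and stays there when levelled, shifting the moment at the wrist by 0.14 N m end to end.
- module_a_tab: module_a's lifting tab, a grey plastic block fixed to the middle of the module's top: 12 mm thick (along the module's x) x 40 mm wide (along its y) x 24 mm high. Origin: centre of its foot, on the module's top, 84 mm above the module's underside; axes parallel to the module's.
- module_b_tab: module_b's lifting tab, a grey plastic block fixed to the middle of the module's top: 12 mm thick (along the module's x) x 40 mm wide (along its y) x 24 mm high. Origin: centre of its foot, on the module's top, 84 mm above the module's underside; axes parallel to the module's.
- cradle: Repair cradle: open-topped aluminium box fixed to the bench on a thin dark foot plate; outside 174 mm (its x) x 84 mm (its y) x 89 mm high, walls 7 mm, floor 7 mm, inside 160 x 70 mm: a module along its x, either way round, has 5 mm of play all round. A seated module stands 2 mm above the walls, so it goes in by its tab. Origin: centre of its underside, z up.
- cradle_floor (a point): Centre of the cradle's inner floor, 7 mm above the bench; axes as the cradle.
- spray: Bystander: white bottle, 72 mm across, 190 mm tall, upright. Origin: centre of its underside.
- driver: Bystander: black-handled screwdriver 190 mm long, lying along its x. Origin: about its middle, underneath.
- carton: Bystander: closed cardboard carton 90 x 130 x 50 mm. Origin: centre of its underside.
Not all that is in view belongs to the job. What is shaped like the module_b but red is not meant.

How it is judged (in metres and radians):
On the way, in this order (a step that is already met when the one before it is completed fails the run):
1. a module, held off the bench by its body and not by its tab, is rocked with its +x end up by 11.5 degrees (((height (world z) of module_a above 0.03 m and angle between module_a's own x axis and vertical below 1.37 rad and contact force between the fingers and module_a above 0.5 N and contact force between the fingers and module_a_tab below 0.1 N) or (height (world z) of module_b above 0.03 m and angle between module_b's own x axis and vertical below 1.37 rad and contact force between the fingers and module_b above 0.5 N and contact force between the fingers and module_b_tab below 0.1 N))), for 0.1 s.
2. and with its -x end up by 11.5 degrees (((height (world z) of module_a above 0.03 m and angle between module_a's own x axis and vertical above 1.77 rad and contact force between the fingers and module_a above 0.5 N and contact force between the fingers and module_a_tab below 0.1 N) or (height (world z) of module_b above 0.03 m and angle between module_b's own x axis and vertical above 1.77 rad and contact force between the fingers and module_b above 0.5 N and contact force between the fingers and module_b_tab below 0.1 N))), for 0.1 s.
3. and with its +x end up again (((height (world z) of module_a above 0.03 m and angle between module_a's own x axis and vertical below 1.37 rad and contact force between the fingers and module_a above 0.5 N and contact force between the fingers and module_a_tab below 0.1 N) or (height (world z) of module_b above 0.03 m and angle between module_b's own x axis and vertical below 1.37 rad and contact force between the fingers and module_b above 0.5 N and contact force between the fingers and module_b_tab below 0.1 N))), for 0.1 s.
4. both modules stand upright on the bench, let go (height (world z) of each of module_a, module_b below 0.006 m and angle between each of module_a, module_b's own z axis and vertical below 0.08 rad and contact force between the fingers and module_a below 0.1 N and contact force between the fingers and module_b below 0.1 N), for 0.2 s.
5. a module is lifted by its tab (((height (world z) of module_a above 0.02 m and contact force between the fingers and module_a_tab above 0.5 N) or (height (world z) of module_b above 0.02 m and contact force between the fingers and module_b_tab above 0.5 N))), for 0.1 s.
At the end, for the whole second after the job is handed in: The module with the loose core stands in the cradle, on its floor within 5 mm, upright within 3 degrees, within 12 mm of its centre and in line with it; the sound module stands upright on the bench; both at rest and let go (((horizontal distance between module_a and cradle_floor below 0.012 m and z of module_a in the frame of cradle_floor below 0.005 m and angle between module_a's own z axis and vertical below 0.06 rad and angle between the x axis of module_a and the x axis of cradle, either way round below 0.15 rad and linear speed of each of module_a, module_b below 0.03 m/s and horizontal distance between core_1_c0 and module_a below 0.07 m and height (world z) of module_b below 0.006 m and angle between module_b's own z axis and vertical below 0.08 rad) or (horizontal distance between module_b and cradle_floor below 0.012 m and z of module_b in the frame of cradle_floor below 0.005 m and angle between module_b's own z axis and vertical below 0.06 rad and angle between the x axis of module_b and the x axis of cradle, either way round below 0.15 rad and linear speed of each of module_b, module_a below 0.03 m/s and horizontal distance between core_1_c0 and module_b below 0.07 m and height (world z) of module_a below 0.006 m and angle between module_a's own z axis and vertical below 0.08 rad))); the robot touches nothing.
It fails at once if a module is thrown about, dropped or jerked (faster than 0.9 m/s or 4 rad/s) (linear speed of any of module_a, module_b above 0.9 m/s or angular speed of any of module_a, module_b above 4 rad/s).
It fails at once if a bystander is moved more than 40 mm (distance of any of spray, driver, carton from where it was at the start of the episode above 0.04 m).
It also fails if it takes over 72 s, if anything falls off the work surface, if the arm or the gripper's body presses on something with over 40 N, if the wrist force passes 120 N, or if a joint passes its speed limit or range.

## Working session

There is one attempt and no reset: what is moved stays moved. The work goes in short steps, Python scripts to look and compute and a shell command to move; the robot and the scene stay as the last step left them, time stands still between calls to the robot, and variables do not carry over. Pictures are saved under pics/ and viewed, at most 12 in all, crops included, and the job is handed in when it is done.

```bash
mkdir -p pics; python3 - <<'E'
from plant import *
import cv2,numpy as np
print(observe())
for n in("scene","top"):
    im=camera(n);cv2.imwrite(f"pics/{n}0.png",im[:,:,::-1]);p=camera_params(n);print(n,p["mtx"].tolist(),np.round(p["T"],3).tolist())
a=cv2.imread("pics/scene0.png");b=cv2.imread("pics/top0.png")
E
```

```text
{'time': 0.0, 'joints': array([ 1.08359310e+00,  3.13432448e-01,  1.49843642e+00, -1.73489079e-05,
        1.33101701e+00, -2.23400937e-01]), 'joint_velocities': array([-3.91966135e-05,  1.96843839e-03, -5.36930724e-05,  6.64862495e-04,
       -8.27257114e-04,  3.73426716e-05]), 'tau': array([ 1.01393875e-03, -4.12285924e+01, -2.59725237e+01, -1.93125734e-04,
        4.30302156e-03,  7.20641765e-06]), 'tool_pos': array([136.79418651, 506.61175464, 244.74430184]), 'eef_rot': array([-4.13115564e-01, -3.11387364e+00,  1.91345037e-03]), 'force': array([0.20056635, 0.06030257, 0.62906267]), 'ft_torque': array([ 0.02241252, -0.02056327,  0.00574185]), 'gripper_force': 0.0, 'width': 0.9987655078073263}
scene [[397.02678381160547, 0.0, 251.95899035984516], [0.0, 397.02678381160547, 194.2220806486999], [0.0, 0.0, 1.0]] [[0.229, 0.825, -0.517, 1199.635], [0.973, -0.2, 0.111, -146.838], [-0.012, -0.529, -0.849, 1265.694], [0.0, 0.0, 0.0, 1.0]]
top [[361.74701745710445, 0.0, 258.2868965185485], [0.0, 361.74701745710445, 186.95341057752526], [0.0, 0.0, 1.0]] [[-0.022, -0.98, 0.2, 233.638], [-1.0, 0.021, -0.006, -8.257], [0.002, -0.2, -0.98, 1417.495], [0.0, 0.0, 0.0, 1.0]]
```

View pics/top0.png

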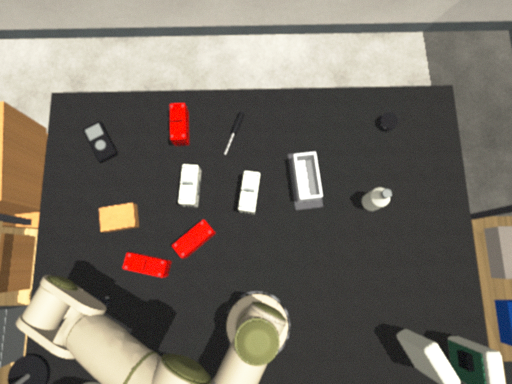

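View pics/scene0.png

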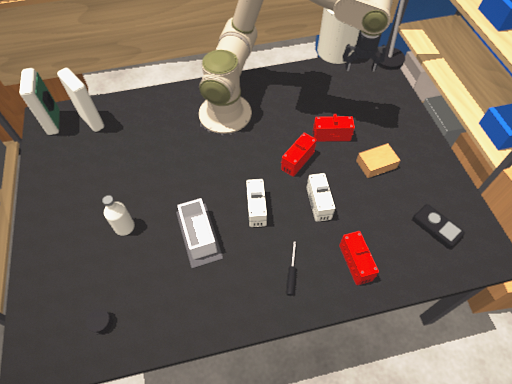

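The top view shows two off-white modules at (189,186) and (249,192), the cradle at (306,180) and the bottle at (377,198). The screwdriver is at (234,133) and the carton at (118,217). Things that could be taken for a module: the red boxes at (178,123), (193,239) and (146,265), which I reject by colour, and the open cradle. The two white boxes with tabs are the ones I want, and I'll check them in a crop.

```bash
cat > h.py <<'E'
import numpy as np,cv2
from plant import *
def ray(p,uv,z):
    K,T=p["mtx"],p["T"];d=T[:3,:3]@np.linalg.solve(K,np.array([uv[0],uv[1],1.]));c=T[:3,3]
    return c+d*(z-c[2])/d[2]
def proj(p,X):
    T=p["T"];q=p["mtx"]@(T[:3,:3].T@(np.array(X,float)-T[:3,3]));return q[:2]/q[2]
E
python3 - <<'E'
from h import *
im=cv2.imread("pics/top0.png");p=camera_params("top")
hsv=cv2.cvtColor(im,cv2.COLOR_BGR2HSV);m=cv2.inRange(hsv,(0,0,90),(179,50,255))
m[:100]=0;m[280:]=0
cs,_=cv2.findContours(m,cv2.RETR_EXTERNAL,cv2.CHAIN_APPROX_NONE)
for c in cs:
    if cv2.contourArea(c)<200: continue
    r=cv2.minAreaRect(c);b=cv2.boxPoints(r);w=[ray(p,q,84) for q in b]
    print(np.round(r[0],1),np.round(ray(p,r[0],84)),[np.round(x[:2]).tolist() for x in w],[round(float(np.linalg.norm(w[i]-w[i-1]))) for i in(1,2)])
c=im[135:225,165:335];cv2.imwrite("pics/crop.png",cv2.resize(c,None,fx=4.5,fy=4.5,interpolation=cv2.INTER_CUBIC))
E
```

```text
[498. 252.] [ 246. -882.   84.] [[337.0, -848.0], [335.0, -944.0], [157.0, -915.0], [159.0, -822.0]] [96, 181]
[377. 198.] [ 454. -460.   84.] [[465.0, -389.0], [518.0, -502.0], [443.0, -531.0], [392.0, -419.0]] [125, 80]
[248.8 191.5] [489.  19.  84.] [[414.0, 67.0], [578.0, 40.0], [565.0, -29.0], [402.0, -1.0]] [166, 71]
[189.5 184.9] [519. 242.  84.] [[442.0, 289.0], [608.0, 276.0], [597.0, 194.0], [432.0, 209.0]] [166, 83]
[306.1 179.7] [ 530. -198.   84.] [[636.0, -132.0], [649.0, -247.0], [427.0, -262.0], [415.0, -150.0]] [116, 223]
[483.  156.5] [ 606. -880.   84.] [[840.0, -803.0], [836.0, -1025.0], [387.0, -953.0], [391.0, -744.0]] [222, 455]
[ 25.5 116. ] [808. 888.  84.] [[878.0, 996.0], [874.0, 795.0], [740.0, 782.0], [744.0, 980.0]] [201, 134]
```

View pics/crop.png

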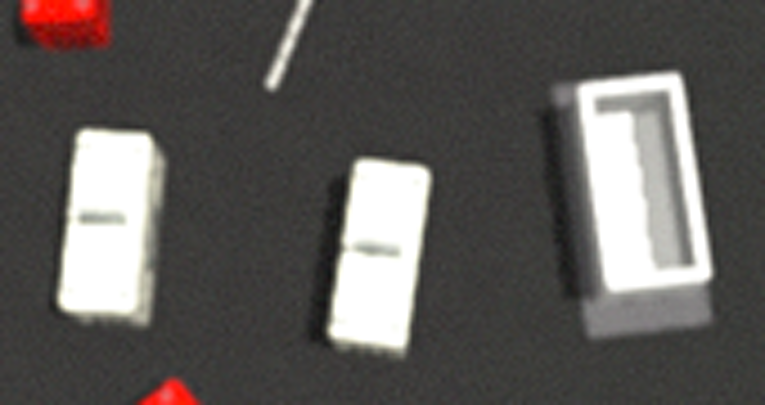

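The crop shows two white modules with tabs, the middle one at crop (379,254) and the left one at (108,222), and the open cradle on the right with its rim centre at (644,180). I'll start with the middle module.

```bash
python3 -m creep '[[[-0.02,-0.016,0],0],[[-0.058,-0.047,0],-0.02],[[-0.096,-0.078,0],-0.04],[[-0.134,-0.109,0],-0.06],[[-0.172,-0.14,0],-0.08],[[-0.21,-0.171,0],-0.1],[[-0.248,-0.202,0],-0.1],[[-0.286,-0.233,0],-0.1],[[-0.324,-0.264,0],-0.1],[[-0.362,-0.295,0],-0.1],[[-0.4,-0.326,0],-0.1],[[-0.438,-0.356,0],-0.1]]' 1
python3 -m creep '[[[-0.025,-0.022,0],0],[[-0.025,-0.022,0],0],[[-0.025,-0.022,0],0]]'
python3 - <<'E'
from h import *
p=camera_params("wrist");im=camera("wrist");cv2.imwrite("pics/w1.png",im[:,:,::-1])
print(np.round(p["T"],3).tolist(),p["mtx"][0,0],{k:np.round(v,3) for k,v in observe().items()})
E
```

```text
time: 1.3
tool_pos: [467.6, 46.9, 245.2]
eef_rot: [-0.258, -3.131, -0.0]
force: [-0.0, 1.3, -0.5]
width: 0.995
gripper_force: 0.0
time: 1.6
tool_pos: [487.8, 23.0, 244.8]
eef_rot: [-0.258, -3.13, -0.0]
force: [-0.8, 1.1, -0.4]
width: 1.002
gripper_force: 0.0
[[0.164, 0.935, 0.315, 405.525], [0.986, -0.155, -0.053, 36.333], [-0.001, 0.319, -0.948, 374.793], [0.0, 0.0, 0.0, 1.0]] 341.7219114616308 {'time': np.float64(1.65), 'joints': array([-0.192,  0.232,  1.605,  0.   ,  1.306, -1.599]), 'joint_velocities': array([ 0.018, -0.014,  0.005, -0.001,  0.001, -0.   ]), 'tau': array([-1.1280e+00, -3.6275e+01, -2.6037e+01, -3.5000e-02, -2.8000e-02,
       -1.3000e-02]), 'tool_pos': array([487.552,  23.587, 245.008]), 'eef_rot': array([-0.257, -3.13 , -0.   ]), 'force': array([0.121, 0.753, 0.073]), 'ft_torque': array([ 0.019, -0.03 ,  0.02 ]), 'gripper_force': np.float64(0.0), 'width': np.float64(0.997)}
```

View pics/w1.png

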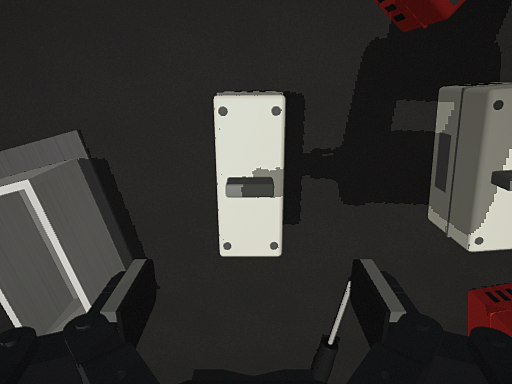

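The wrist view shows the middle module with top corners near (214,95), (285,95), (282,256) and (220,256), and its tab at (249,187). The cradle is at left and the other module at right.

```bash
python3 - <<'E'
from h import *
p=camera_params("wrist");im=cv2.imread("pics/w1.png")
pts=[(214,95),(285,95),(282,256),(220,256)]
w=np.array([ray(p,q,84)[:2] for q in pts]);print(np.round(w),w.mean(0))
print([round(float(np.linalg.norm(w[i]-w[i-1]))) for i in range(4)])
d=(w[2]+w[3]-w[0]-w[1]);print("yaw",np.arctan2(d[1],d[0]))
s=np.array([ray(p,q,84)[:2] for q in [(223,111),(276,111),(227,246),(274,246)]]);print(s.mean(0))
d=s[2]+s[3]-s[0]-s[1];print(np.arctan2(d[1],d[0]))
pt=camera_params("top")
r=np.array([ray(pt,(165+u/4.5,135+v/4.5),89)[:2] for u,v in [(577,83),(680,72),(712,280),(604,291)]]);print("cradle",np.round(r),r.mean(0),[round(float(np.linalg.norm(r[i]-r[i-1]))) for i in range(4)])
d=(r[0]+r[1]-r[2]-r[3]);print("yaw",np.arctan2(d[1],d[0]))
q=np.array([ray(pt,(165+u/4.5,135+v/4.5),84)[:2] for u,v in [(77,130),(150,133),(134,315),(58,308)]]);print("L",np.round(q),q.mean(0))
E
```

```text
[[413.   3.]
 [423.  61.]
 [570.  38.]
 [560. -21.]] [491.55729813  20.34384126]
[149, 58, 149, 59]
yaw -0.15659112419763663
[492.56888124  19.92691218]
-0.15868505447293008
cradle [[ 632. -153.]
 [ 640. -241.]
 [ 460. -258.]
 [ 453. -168.]] [ 546.54149964 -204.86197753] [180, 88, 181, 90]
yaw 0.08861067715259731
L [[601. 272.]
 [598. 210.]
 [442. 221.]
 [449. 284.]] [522.56578998 246.71315077]
```

```bash
python3 -m creep '[[[-0.0047,-0.0025,0],0.006],[[-0.0047,-0.0025,0.02],0.006],[[-0.0047,-0.0025,0.06],0.006],[[-0.0047,-0.0025,0.1],0.006],[[-0.0047,-0.0025,0.14],0.006],[[-0.0047,-0.0025,0.165],0.006],[[-0.0047,-0.0025,0.18],0.006],[[-0.0047,-0.0025,0.183],0.006],[[-0.0047,-0.0025,0.183],0.006]]'
python3 -m creep '[[[0,0,0],0],[[0,0,0],0],[[0,0,0],0],[[0,0,0],0],[[0,0,0],0],[[0,0,0],0]]' -1
```

```text
time: 2.55
tool_pos: [492.3, 20.3, 62.6]
eef_rot: [0.265, 3.13, 0.0]
force: [0.2, -0.0, 0.2]
width: 1.001
gripper_force: 0.0
time: 3.15
tool_pos: [492.7, 19.8, 63.5]
eef_rot: [0.266, 3.128, -0.001]
force: [-2.1, -1.9, 5.3]
width: 0.691
gripper_force: 64.7
```

```bash
python3 -m creep '[[[0,0,-0.01],0],[[0,0,-0.03],0],[[0,0,-0.055],0],[[0,0,-0.08],0],[[0,0,-0.1],0],[[0,0,-0.11],0],[[0,0,-0.11],0],[[0,0,-0.11],0]]'
python3 -c "from plant import *;o=observe();print(o['force'],o['ft_torque'],o['time'])"
python3 -m creep '[[[0.001,-0.01,0],-0.01],[[0.005,-0.035,0],-0.035],[[0.009,-0.06,0],-0.06],[[0.013,-0.09,0],-0.09],[[0.018,-0.12,0],-0.12],[[0.022,-0.15,0],-0.15],[[0.027,-0.18,0],-0.18],[[0.031,-0.21,0],-0.21],[[0.035,-0.235,0],-0.235],[[0.036,-0.245,0],-0.246],[[0.036,-0.245,0],-0.246]]'
python3 -c "from plant import *;o=observe();print(o['force'],o['ft_torque'],o['time'])"
```

```text
time: 3.95
tool_pos: [491.7, 20.0, 171.5]
eef_rot: [-0.266, -3.129, -0.0]
force: [0.6, 0.1, -4.9]
width: 0.691
gripper_force: 66.7
[ 0.60843155  0.07545645 -4.86752496] [-0.02619401  0.01883388  0.00441886] 3.95
time: 5.05
tool_pos: [414.6, -216.2, 171.2]
eef_rot: [0.116, -3.138, -0.002]
force: [0.4, -0.1, -4.1]
width: 0.696
gripper_force: 66.6
[ 0.37489331 -0.12899859 -4.12892914] [ 0.06431228 -0.0339259   0.03764635] 5.05
```

```bash
python3 -m creep '[[[0,0,0.005],0],[[0,0,0.012],0],[[0,0,0.018],0],[[0,0,0.02],0],[[0,0,0.022],0]]'
python3 -m creep '[[[0,0,0.002],0],[[0,0,0.003],0],[[0,0,0.004],0],[[0,0,0.004],0]]'
python3 -c "from plant import *;o=observe();print(o['force'],o['ft_torque'],o['time'])"
```

```text
time: 5.55
tool_pos: [414.9, -214.7, 152.1]
eef_rot: [0.122, -3.138, -0.001]
force: [-21.7, 9.2, 41.4]
width: 0.689
gripper_force: 71.8
time: 5.95
tool_pos: [414.2, -215.1, 150.9]
eef_rot: [0.123, -3.137, 0.002]
force: [-32.7, 12.3, 57.7]
width: 0.693
gripper_force: 74.9
[-32.70926341  12.28338339  57.66861515] [2.82039511 4.20844205 0.57697953] 5.95
```

```bash
python3 -m creep '[[[0,0,-0.01],0],[[0.005,0,-0.02],0],[[0.012,0,-0.026],0],[[0.02,0,-0.026],0],[[0.022,0,-0.026],0],[[0.022,0,-0.026],0]]'
python3 - <<'E'
from h import *
o=observe();print(o['force'],o['ft_torque'],o['time'])
im=camera("wrist");cv2.imwrite("pics/w2.png",im[:,:,::-1])
E
```

```text
time: 6.55
tool_pos: [392.9, -217.1, 171.9]
eef_rot: [0.119, -3.139, -0.001]
force: [-0.5, -0.2, -5.0]
width: 0.693
gripper_force: 67.3
[-0.54956729 -0.23259013 -5.03231115] [-0.05901497 -0.0170948   0.02448561] 6.55
```

View pics/w2.png

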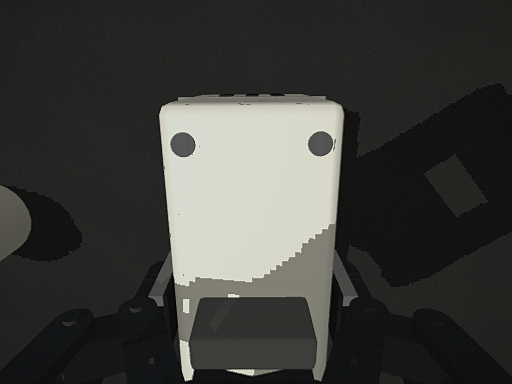

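The picture shows the held module's near-robot end, with screws at (183,144) and (320,144). It looks nearly level. I'll compute the tilt from the screws.

```bash
cat >> h.py <<'E'
def tilt(px):  # two near-end screws -> their world midpoint, via known spacing S
    p=camera_params("wrist");K,T=p["mtx"],p["T"];S=43.9
    d=[np.linalg.solve(K,np.array([u,v,1.])) for u,v in px]
    z=S/np.linalg.norm(d[0]-d[1]);m=(d[0]+d[1])/2*z
    return T[:3,:3]@m+T[:3,3]
E
python3 - <<'E'
from h import *
p=camera_params("wrist")
T0=np.array([[0.164,.935,.315,405.525],[.986,-.155,-.053,36.333],[-.001,.319,-.948,374.793],[0,0,0,1]])
q={"mtx":p["mtx"],"T":T0}
s=np.array([ray(q,c,84) for c in [(223,111),(276,111),(227,246),(274,246)]]);print(np.linalg.norm(s[0]-s[1]),np.linalg.norm(s[2]-s[3]),np.linalg.norm(s[0]-s[2]))
m=tilt([(183,144),(320,144)]);o=observe();print(m-o["tool_pos"],o["tool_pos"],o["ft_torque"])
E
```

```text
44.016421437656845 44.51007391737724 124.94029537523936
[-63.06463139  -5.23950867  21.20486248] [ 393.18454287 -217.12587159  171.92564443] [ 0.00981914 -0.02460748 -0.03329418]
```

```bash
python3 -m creep '[[[0,0,0.008],0],[[0,0,0.016],0],[[0,0,0.02],0],[[0,0,0.022],0],[[0,0,0.024],0],[[0,0,0.024],0]]'
python3 -c "from plant import *;o=observe();print(o['force'],o['ft_torque'],o['time'])"
```

```text
time: 7.2
tool_pos: [392.6, -217.2, 149.6]
eef_rot: [0.121, -3.137, 0.0]
force: [-14.6, 4.3, 19.2]
width: 0.693
gripper_force: 70.5
[-14.63543545   4.25226354  19.16962737] [0.8766394  1.80046605 0.31852773] 7.2
```

```bash
python3 -m creep '[[[0,0,0.002],0],[[0,0,0.004],0],[[0,0,0.005],0],[[0,0,0.005],0]]'
python3 -m creep '[[[0,0,0.001],0],[[0,0,0.002],0],[[0,0,0.003],0],[[0,0,0.003],0]]'
```

```text
time: 7.6
tool_pos: [392.3, -218.2, 145.4]
eef_rot: [0.121, -3.137, 0.004]
force: [-22.7, -0.6, 26.9]
width: 0.698
gripper_force: 72.8
time: 8.0
tool_pos: [392.0, -218.6, 142.7]
eef_rot: [0.121, -3.136, 0.006]
force: [-25.6, -2.7, 31.0]
width: 0.696
gripper_force: 74.3
```

```bash
python3 -m creep '[[[0,0,0.002],0],[[0,0,0.004],0],[[0,0,0.006],0],[[0,0,0.007],0],[[0,0,0.007],0],[[0,0,0.007],0]]'
python3 - <<'E'
from h import *
im=camera("wrist");cv2.imwrite("pics/w3.png",im[:,:,::-1])
g=cv2.cvtColor(im,cv2.COLOR_RGB2GRAY)
o=observe();print(o['force'],o['ft_torque'],o['time'])
E
```

```text
time: 8.6
tool_pos: [391.5, -219.1, 135.8]
eef_rot: [0.121, -3.135, 0.007]
force: [-32.4, -5.8, 32.7]
width: 0.693
gripper_force: 78.5
[-32.5495455   -5.29927567  33.14689599] [-0.56921472  4.08898894 -0.06919017] 8.65
```

View pics/w3.png

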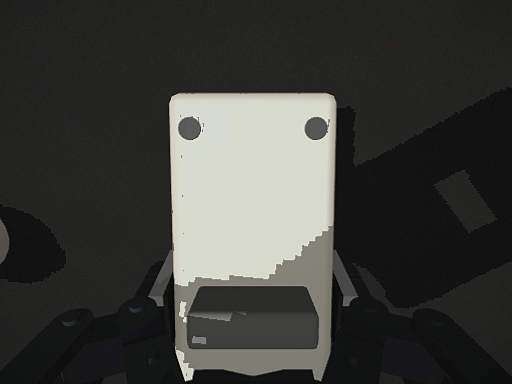

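The module is tilting: its near-end screws are now at (189.5,128) and (316,128), so they are farther from the camera. I'll measure the angle automatically.

```bash
cat >> h.py <<'E'
def screws(im):
    g=cv2.cvtColor(im,cv2.COLOR_RGB2GRAY)[:240];m=cv2.inRange(g,40,130);out=[]
    n,l,s,c=cv2.connectedComponentsWithStats(m)
    for i in range(1,n):
        if 15<s[i,2]<34 and 15<s[i,3]<34 and 150<c[i][0]<350 and s[i,4]>.65*s[i,2]*s[i,3]: out.append((s[i,0]+s[i,2]/2-.5 if 0 else c[i][0],c[i][1],s[i,2]))
    return sorted(out)
def report(im=None):
    o=observe();im=camera("wrist") if im is None else im;s=screws(im)
    if len(s)!=2: print("screws",s)
    else:
        m=tilt([q[:2] for q in s])-o["tool_pos"];R=np.hypot(62.5,21)
        print("near-end offset",np.round(m,1),"tilt deg (near end down +)",round(float(np.degrees((21.2-m[2])/63)),1))
    print(np.round(o["tool_pos"],1),np.round(o["force"],1),np.round(o["ft_torque"],3),round(float(o["time"]),2))
E
python3 - <<'E'
from h import *
for n in("w2","w3"): report(cv2.imread(f"pics/{n}.png")[:,:,::-1])
E
```

```text
near-end offset [-63.1  -5.3  22. ] tilt deg (near end down +) -0.7
[ 391.5 -219.1  135.8] [-32.5  -5.3  33.1] [-0.569  4.089 -0.069] 8.65
near-end offset [-66.7  -5.3  11. ] tilt deg (near end down +) 9.3
[ 391.5 -219.1  135.8] [-32.5  -5.3  33.1] [-0.569  4.089 -0.069] 8.65
```

```bash
python3 -m creep '[[[0,0,0.002],0],[[0,0,0.004],0],[[0,0,0.006],0],[[0,0,0.008],0],[[0,0,0.008],0],[[0,0,0.008],0]]' >/dev/null
python3 -c "
from h import *
report()"
```

```text
near-end offset [-68.   -5.3   4.2] tilt deg (near end down +) 15.4
[ 391.3 -219.5  127.5] [-34.1  -8.7  29.7] [-1.24   4.221 -0.191] 9.25
```

```bash
python3 -m creep '[[[0,0,-0.015],0],[[0,0,-0.04],0],[[0,0,-0.065],0],[[0,0,-0.075],0],[[0,0,-0.077],0],[[0,0,-0.077],0]]' >/dev/null
python3 -c "
from h import *
report()
print(observe()['ft_torque'])"
python3 -m creep '[[[-0.015,0,0],0],[[-0.045,0,0],0],[[-0.08,0,0],0],[[-0.115,0,0],0],[[-0.15,0,0],0],[[-0.185,0,0],0],[[-0.22,0,0],0],[[-0.255,0,0],0],[[-0.285,0,0],0],[[-0.3,0.002,0],0],[[-0.304,0.002,0],0],[[-0.304,0.002,0],0]]'
python3 -c "
from h import *
report()"
```

```text
near-end offset [-68.1  -5.1   4.3] tilt deg (near end down +) 15.4
[ 393.2 -216.9  201.4] [-0.4  0.4 -5.3] [-0.037  0.048  0.01 ] 9.9
[-0.01838754  0.01341248 -0.04475906]
time: 11.15
tool_pos: [696.1, -191.9, 200.4]
eef_rot: [0.12, -3.137, -0.002]
force: [0.3, 0.3, -5.4]
width: 0.69
gripper_force: 80.1
near-end offset [-68.4  -5.4   5.4] tilt deg (near end down +) 14.4
[ 696.1 -191.9  200.4] [ 0.3  0.3 -5.4] [ 0.027  0.02  -0.027] 11.15
```

```bash
python3 -m creep '[[[0,0,0.01],0],[[0,0,0.022],0],[[0,0,0.028],0],[[0,0,0.033],0],[[0,0,0.038],0],[[0,0,0.043],0],[[0,0,0.048],0],[[0,0,0.052],0],[[0,0,0.056],0],[[0,0,0.06],0],[[0,0,0.064],0],[[0,0,0.064],0]]'
python3 -c "
from h import *
report()"
```

```text
time: 12.4
tool_pos: [696.8, -192.0, 138.2]
eef_rot: [-0.12, 3.138, -0.0]
force: [2.8, -0.5, -5.2]
width: 0.694
gripper_force: 80.3
near-end offset [-68.   -5.2   3.9] tilt deg (near end down +) 15.8
[ 696.8 -192.   138.2] [ 2.8 -0.5 -5.2] [ 0.017 -0.57   0.085] 12.4
```

The module missed the rim because its low end swings outward when it tilts. I'll back up, move in, and then roll about the rim edge along an arc so it does not slide.

```bash
python3 -m creep '[[[0,0,-0.015],0],[[0,0,-0.035],0],[[0.005,0,-0.048],0],[[0.018,0,-0.05],0],[[0.03,0,-0.05],0],[[0.033,0,-0.045],0],[[0.033,0,-0.035],0],[[0.033,0,-0.028],0],[[0.033,0,-0.025],0],[[0.033,0,-0.025],0]]'
python3 -c "
from h import *
report()"
```

```text
time: 13.45
tool_pos: [663.6, -194.3, 164.2]
eef_rot: [0.12, -3.139, 0.0]
force: [-2.6, 1.4, 4.4]
width: 0.692
gripper_force: 81.5
near-end offset [-68.2  -5.2   5.4] tilt deg (near end down +) 14.4
[ 663.6 -194.3  164.2] [-2.6  1.4  4.4] [ 0.362  1.006 -0.007] 13.45
```

```bash
python3 -m creep '[[[-0.004,0,0.002],0],[[-0.009,0,0.005],0],[[-0.0135,0,0.008],0],[[-0.018,0,0.012],0],[[-0.022,0,0.016],0],[[-0.026,0,0.02],0],[[-0.029,0,0.024],0],[[-0.032,0,0.028],0],[[-0.034,0,0.031],0],[[-0.034,0,0.031],0]]'
python3 -c "
from h import *
report()"
```

```text
time: 14.5
tool_pos: [700.4, -191.7, 135.8]
eef_rot: [-0.121, 3.13, -0.005]
force: [8.5, 2.3, 11.3]
width: 0.69
gripper_force: 85.6
near-end offset [-64.1  -4.8  39.4] tilt deg (near end down +) -16.6
[ 700.4 -191.7  135.8] [ 8.5  2.3 11.3] [ 0.335 -0.916 -0.032] 14.5
```

```bash
python3 -m creep '[[[-0.002,0,-0.015],0],[[0,0,-0.04],0],[[0.01,0,-0.06],0],[[0.035,0,-0.066],0],[[0.07,0,-0.066],0],[[0.105,0,-0.066],0],[[0.14,0,-0.066],0],[[0.175,0,-0.066],0],[[0.21,0,-0.066],0],[[0.245,0,-0.066],0],[[0.264,0,-0.066],0],[[0.27,0,-0.066],0]]' >/dev/null
python3 -m creep '[[[0,0,0],0],[[0,0,0.0],0]]'>/dev/null
python3 -c "
from h import *
report()
for i in range(6):
  camera('top'); o=observe();print(np.round(o['ft_torque'],3),np.round(o['force'],1))"
```

```text
near-end offset [-63.8  -4.8  39.7] tilt deg (near end down +) -16.9
[ 429.  -212.6  198.3] [ 0.2  0.1 -5.3] [-0.032 -0.021 -0.004] 15.95
[-0.035 -0.032 -0.03 ] [-0.   0.3 -4.3]
[ 0.052 -0.037  0.037] [-0.1  0.5 -4.6]
[ 0.053 -0.09   0.013] [ 0.1  0.5 -5. ]
[-0.032  0.02  -0.006] [-0.   0.7 -4.3]
[ 0.007  0.04  -0.047] [-0.3  1.1 -5.4]
[0.035 0.001 0.004] [-0.2 -0.2 -6. ]
```

```bash
python3 -m creep '[[[0,0,0.01],0],[[0,0,0.022],0],[[0,0,0.03],0],[[0,0,0.034],0],[[0.004,0,0.037],0],[[0.009,0,0.04],0],[[0.0135,0,0.043],0],[[0.018,0,0.047],0],[[0.022,0,0.051],0],[[0.026,0,0.055],0],[[0.03,0,0.06],0],[[0.034,0,0.065],0]]'
python3 -c "
from h import *
report()"
```

```text
time: 17.5
tool_pos: [394.2, -216.2, 134.7]
eef_rot: [-0.119, 3.138, -0.005]
force: [-8.8, -3.1, 14.5]
width: 0.698
gripper_force: 87.2
near-end offset [-70.8  -5.4  16.5] tilt deg (near end down +) 4.3
[ 394.2 -216.2  134.7] [-8.8 -3.1 14.5] [-0.511  0.16  -0.136] 17.5
```

```bash
python3 -m creep '[[[0.001,0,0.004],0],[[0.002,0,0.008],0],[[0.003,0,0.012],0],[[0.004,0,0.016],0],[[0.005,0,0.018],0],[[0.005,0,0.018],0]]'
python3 -c "
from h import *
report()"
```

```text
time: 18.15
tool_pos: [387.6, -216.7, 116.5]
eef_rot: [0.12, -3.136, 0.004]
force: [-18.5, -5.2, 14.7]
width: 0.697
gripper_force: 89.1
near-end offset [-71.1  -5.6   1.1] tilt deg (near end down +) 18.3
[ 387.6 -216.7  116.5] [-18.5  -5.2  14.7] [-0.49   2.224 -0.071] 18.15
```

```bash
python3 -m creep '[[[0.002,0,-0.015],0],[[0,0,-0.04],0],[[0,0,-0.065],0],[[0,0,-0.08],0],[[0,0,-0.082],0],[[0,0,-0.082],0],[[0,0,-0.082],0]]' >/dev/null
python3 -c "
from h import *
report()
t=[]
for i in range(8):
  camera('top'); t.append(observe()['ft_torque'])
print(np.mean(t,0),np.std(t,0))"
python3 -m creep '[[[-0.015,0,0],0],[[-0.045,0,0],0],[[-0.08,0,0],0],[[-0.115,0,0],0],[[-0.15,0,0],0],[[-0.185,0,0],0],[[-0.22,0,0],0],[[-0.25,0,0],0],[[-0.265,0,0.005],0],[[-0.275,0,0.015],0],[[-0.275,0,0.027],0],[[-0.275,0,0.035],0]]'
python3 -c "
from h import *
report()"
```

```text
near-end offset [-71.   -5.6   1.1] tilt deg (near end down +) 18.3
[ 388.8 -215.2  196.3] [ 0.8  1.2 -5.2] [-0.007 -0.006 -0.029] 18.9
[ 0.01775336 -0.01649369  0.0035575 ] [0.02997806 0.03886004 0.02426396]
time: 20.55
tool_pos: [663.8, -194.7, 163.6]
eef_rot: [-0.119, 3.136, -0.002]
force: [2.0, 2.9, 34.3]
width: 0.695
gripper_force: 91.1
near-end offset [-71.8  -5.6   3.3] tilt deg (near end down +) 16.3
[ 663.8 -194.7  163.6] [ 2.   2.9 34.3] [ 0.951  0.923 -0.086] 20.55
```

```bash
python3 -m creep '[[[-0.004,0,0.001],0],[[-0.009,0,0.003],0],[[-0.0135,0,0.006],0],[[-0.018,0,0.01],0],[[-0.022,0,0.014],0],[[-0.026,0,0.018],0],[[-0.029,0,0.022],0],[[-0.032,0,0.026],0],[[-0.034,0,0.03],0],[[-0.035,0,0.034],0],[[-0.035,0,0.036],0],[[-0.035,0,0.036],0]]'
python3 -c "
from h import *
report()"
```

```text
time: 21.8
tool_pos: [700.4, -191.5, 129.0]
eef_rot: [-0.12, 3.132, -0.003]
force: [8.2, 1.8, 11.6]
width: 0.695
gripper_force: 89.6
near-end offset [-63.1  -4.6  46.3] tilt deg (near end down +) -22.9
[ 700.4 -191.5  129. ] [ 8.2  1.8 11.6] [ 0.444 -0.704 -0.135] 21.8
```

```bash
python3 -m creep '[[[-0.002,0,-0.02],0],[[0,0,-0.045],0],[[0.005,0.005,-0.07],0],[[0.02,0.025,-0.075],0],[[0.04,0.05,-0.075],0],[[0.063,0.082,-0.075],0],[[0.086,0.114,-0.075],0],[[0.109,0.146,-0.075],0],[[0.132,0.178,-0.075],0],[[0.15,0.203,-0.075],0],[[0.16,0.216,-0.075],0],[[0.163,0.219,-0.075],0]]' >/dev/null
python3 -m creep '[[[0,0,0.005],0],[[0,0,0.005],0]]' >/dev/null
python3 -c "
from h import *
report()
t=[]
for i in range(8):
  camera('top'); t.append(observe()['ft_torque'])
print(np.mean(t,0),np.std(t,0))"
python3 -m creep '[[[0,0,0.02],0],[[0,0,0.05],0],[[0,0,0.08],0],[[0,0,0.1],0],[[0,0,0.106],0],[[0,0,0.108],0]]'

```

```text
screws [(np.float64(165.61391541609822), np.float64(163.22100954979535), np.int32(32))]
[519.2  13.5 195.1] [ 1.1  0.3 -4.9] [-0.027 -0.024  0.03 ] 23.25
[ 0.0189389  -0.04305852 -0.00588187] [0.02649187 0.02158778 0.03783749]
time: 24.3
tool_pos: [519.3, 14.1, 88.3]
eef_rot: [0.12, -3.139, -0.0]
force: [0.5, -0.1, -4.2]
width: 0.695
gripper_force: 87.3
```

```bash
python3 -m creep '[[[0.002,0,0.004],0],[[0.008,0,0.008],0],[[0.014,0,0.013],0],[[0.019,0,0.017],0],[[0.023,0,0.02],0],[[0.026,0,0.023],0],[[0.029,0,0.025],0],[[0.03,0,0.027],0],[[0.03,0,0.027],0]]'
python3 -c "
from h import *
report()"
```

```text
time: 25.2
tool_pos: [490.7, 11.8, 63.2]
eef_rot: [-0.12, 3.135, -0.001]
force: [-3.3, 2.4, 12.8]
width: 0.695
gripper_force: 89.7
screws [(np.float64(165.78551912568307), np.float64(162.07513661202185), np.int32(32))]
[490.7  11.8  63.2] [-3.3  2.4 12.8] [ 0.6   -0.165  0.177] 25.2
```

```bash
python3 - <<'E'
from h import *
a=camera("wrist");cv2.imwrite("pics/a.png",np.vstack([a,a*0])[:384,:,::-1])
E
```

```text
(no output)
```

View pics/a.png

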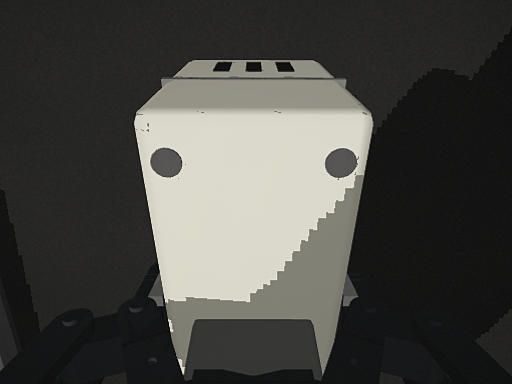

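The screws are at (166,162) and (341,162), so the near end is still well up.

```bash
python3 - <<'E'
from h import *
m=tilt([(166,162),(341,162)]);o=observe();print(m,m-o["tool_pos"],o["force"],o["ft_torque"])
E
```

```text
[427.20129498   7.16901621 109.18513494] [-63.45615415  -4.6747239   45.95319905] [-4.67920946  2.48410521 13.83779282] [ 0.62458128 -0.18011219  0.1350561 ]
```

```bash
cat >> h.py <<'E'
def pnp(sc,tab):
    p=camera_params("wrist");T=p["T"];tz=observe()["tool_pos"]
    obj=np.array([(-62.5,-22,84),(-62.5,22,84),(-6,-20,108),(-6,20,108)],float)
    img=np.array(list(sc)+list(tab),float)
    ok,rv,tv=cv2.solvePnP(obj,img,p["mtx"],None,flags=cv2.SOLVEPNP_ITERATIVE,useExtrinsicGuess=True,rvec=cv2.Rodrigues(T[:3,:3].T)[0],tvec=np.array([[0.],[0],[200]]))
    R=T[:3,:3]@cv2.Rodrigues(rv)[0];t=T[:3,:3]@tv[:,0]+T[:3,3]
    e=cv2.projectPoints(obj,rv,tv,p["mtx"],None)[0][:,0]-img
    print("origin-tcp",np.round(t-tz,1),"x axis elev deg (far up +)",round(float(np.degrees(np.arcsin(R[2,0]))),1),"yaw",round(float(np.arctan2(R[1,0],R[0,0])),3),"err",np.round(np.abs(e).max(),1))
E
python3 - <<'E'
from h import *
print(observe()["tool_pos"])
pnp([(183,144),(320,144)],[(200,297),(306,297)])
pnp([(189.5,128),(316,128)],[(197,287),(308,287)])
pnp([(166,162),(341,162)],[(193,320),(313,320)])
E
```

```text
[490.65744912  11.84374011  63.2319359 ]
origin-tcp [-46.4  -2.7 -82. ] x axis elev deg (far up +) -27.2 yaw 0.089 err 1.8
origin-tcp [-32.4  -2.9 -88.6] x axis elev deg (far up +) -17.3 yaw 0.074 err 3.9
origin-tcp [-63.1  -5.  -58.4] x axis elev deg (far up +) -36.4 yaw 0.073 err 2.2
```

```bash
sed -i 's/(-6,-20,108),(-6,20,108)/(-6,-20,84),(-6,20,84)/' h.py
python3 - <<'E'
from h import *
pnp([(183,144),(320,144)],[(200,297),(306,297)])
pnp([(189.5,128),(316,128)],[(197,287),(308,287)])
pnp([(166,162),(341,162)],[(193,320),(313,320)])
E
```

```text
origin-tcp [  2.2   1.4 -61.3] x axis elev deg (far up +) 2.1 yaw 0.085 err 1.2
origin-tcp [ 15.    0.8 -55.4] x axis elev deg (far up +) 14.8 yaw 0.076 err 0.2
origin-tcp [-15.5  -1.4 -47.5] x axis elev deg (far up +) -9.4 yaw 0.075 err 0.6
```

The four-point fit explains it. The module had slid up about 12 mm in the pads and is tilted only about 10 degrees. It has only just touched the bench, so I'll keep rolling it flat.

```bash
cat >> h.py <<'E'
def look(name=None):
    o=observe();im=camera("wrist")
    if name: cv2.imwrite(f"pics/{name}.png",im[:,:,::-1])
    g=cv2.GaussianBlur(cv2.cvtColor(im,cv2.COLOR_RGB2GRAY),(3,3),0).astype(int)
    m=((g>55)&(g<105)).astype(np.uint8)[:240];out=[]
    n,l,s,c=cv2.connectedComponentsWithStats(m)
    print(np.round(o["tool_pos"],1),np.round(o["force"],1),np.round(o["ft_torque"],3),round(float(o["time"]),2))
    C=cv2.HoughCircles(g[:240,130:380].astype(np.uint8),cv2.HOUGH_GRADIENT,1,60,param1=80,param2=12,minRadius=9,maxRadius=19)
    C=[] if C is None else [(x+130,y,r) for x,y,r in C[0]]
    P=[(a,b) for a in C for b in C if a[0]<b[0] and abs(a[1]-b[1])<8 and 90<b[0]-a[0]<200 and abs((a[0]+b[0])/2-253)<15]
    if not P: print("no screws",C);return
    a,b=P[0]
    f=next((r for r in range(int(a[1])+60,375) if np.median(g[r:r+3,235:270])<85),None)
    if f is None: print("no foot");return
    row=g[f+5];l=253
    while row[l]<88 and l>100:l-=1
    r=253
    while row[r]<88 and r<400:r+=1
    print("px",np.round(a[:2],0),np.round(b[:2],0),l+1,r-1,f);pnp([a[:2],b[:2]],[(l+1,f),(r-1,f)])
E
python3 -c "from h import *;look()"
python3 -m creep '[[[0.002,0,0.003],0],[[0.004,0,0.006],0],[[0.006,0,0.009],0],[[0.008,0,0.012],0],[[0.009,0,0.014],0],[[0.009,0,0.015],0]]'
python3 -c "from h import *;look('b')"
```

```text
[490.7  11.8  63.2] [-4.7  2.5 13.8] [ 0.625 -0.18   0.135] 25.3
px [166. 162.] [342. 164.] 194 311 318
origin-tcp [-17.6  -1.8 -48.3] x axis elev deg (far up +) -10.8 yaw 0.071 err 1.6
time: 25.95
tool_pos: [482.6, 11.3, 51.1]
eef_rot: [-0.12, 3.133, -0.001]
force: [-16.0, 5.2, 69.9]
width: 0.696
gripper_force: 95.5
[482.6  11.3  51.1] [-16.    5.2  69.9] [1.774 3.188 0.225] 25.95
px [176. 134.] [336. 136.] 193 312 307
origin-tcp [ -5.5  -2.7 -49. ] x axis elev deg (far up +) 0.2 yaw 0.059 err 1.0
```

```bash
python3 -m creep '[[[0,0,-0.002],0],[[0,0,-0.004],0],[[0,0,-0.004],0]]'
python3 -m creep '[[[0,0,0],0],[[0,0,-0.001],0],[[0,0,-0.003],0],[[0,0,-0.008],0],[[0,0,-0.02],0],[[0,0,-0.05],0],[[0,0,-0.08],0],[[0,0,-0.11],0],[[0,0,-0.11],0]]' 1
python3 - <<'E'
from h import *
o=observe();print(o["tool_pos"],o["force"])
im=camera("wrist");cv2.imwrite("pics/w5.png",im[:,:,::-1])
g=cv2.cvtColor(im,cv2.COLOR_RGB2GRAY);m=cv2.inRange(g,165,255);p=camera_params("wrist")
for c in cv2.findContours(m,cv2.RETR_EXTERNAL,cv2.CHAIN_APPROX_NONE)[0]:
    if cv2.contourArea(c)>1500:
        r=cv2.minAreaRect(c);b=cv2.boxPoints(r);print(np.round(r[0]),np.round(r[1]),[np.round(ray(p,q,84)[:2]).tolist() for q in b])
E
```

```text
time: 26.3
tool_pos: [481.2, 11.0, 51.2]
eef_rot: [-0.119, 3.137, -0.001]
force: [0.9, 1.3, 11.4]
width: 0.697
gripper_force: 90.8
time: 27.2
tool_pos: [482.0, 10.8, 164.7]
eef_rot: [-0.12, 3.132, -0.003]
force: [-0.1, 0.5, -1.0]
width: 1.003
gripper_force: 0.0
[481.96826072  10.83657812 164.68064873] [-0.10430052  0.49597198 -0.97175684]
[251. 271.] [85. 50.] [[547.0, -17.0], [507.0, -16.0], [507.0, 41.0], [547.0, 44.0]]
[255. 148.] [137.  98.] [[402.0, -22.0], [397.0, 34.0], [483.0, 45.0], [488.0, -20.0]]
```

View pics/w5.png

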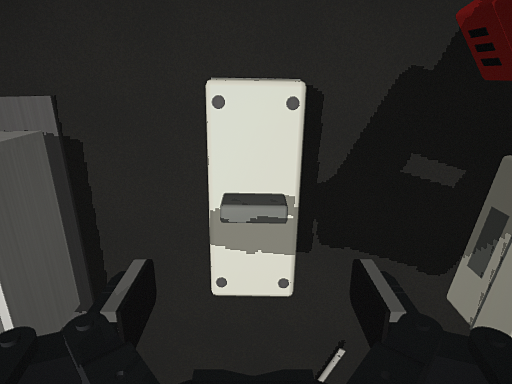

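The module stands flat and upright, with screws at (218,102), (292,103), (221,282) and (283,283). I'll regrip higher, which leaves more slip room below the gripper body, and redo the rocks with a longer lever.

```bash
python3 - <<'E'
from h import *
p=camera_params("wrist");o=observe()
s=np.array([ray(p,q,84)[:2] for q in [(218,102),(292,103),(221,282),(283,283)]]);c=s.mean(0);d=s[2]+s[3]-s[0]-s[1];yaw=np.arctan2(d[1],d[0])
n=o["eef_rot"]/np.linalg.norm(o["eef_rot"]);R=2*np.outer(n,n)-np.eye(3)
print(c,yaw,"tool yaw",np.arctan2(R[1,0],R[0,0])-np.pi,"shift tool",R.T@np.r_[c-o["tool_pos"][:2],0],o["tool_pos"],o["joints"])
E
```

```text
[473.68501704  10.65795636] 0.06172434153723732 tool yaw -6.206832720933924 shift tool [7.34686693e+00 2.01327154e-01 9.20486081e-05] [481.0258362   11.01762342 162.49574858] [-2.21200200e-01  3.01384817e-01  1.74485614e+00 -6.25980175e-05
  1.09103106e+00 -1.86832037e+00]
```

```bash
python3 -m creep '[[[0.0073,0,0.02],0],[[0.0073,0,0.05],0],[[0.0073,0,0.075],0],[[0.0073,0,0.088],0],[[0.0073,0,0.0895],0],[[0.0073,0,0.0895],0]]' >/dev/null
python3 -m creep '[[[0,0,0],0],[[0,0,0],0],[[0,0,0],0],[[0,0,0],0],[[0,0,0],0],[[0,0,-0.01],0],[[0,0,-0.03],0],[[0,0,-0.06],0],[[0,0,-0.09],0],[[0,0,-0.11],0],[[0,0,-0.11],0]]' -1
python3 -m creep '[[[-0.01,-0.01,0],0],[[-0.03,-0.031,0],0],[[-0.053,-0.055,0],0],[[-0.076,-0.079,0],0],[[-0.099,-0.103,0],0],[[-0.122,-0.127,0],0],[[-0.145,-0.151,0],0],[[-0.168,-0.175,0],0],[[-0.191,-0.199,0],0],[[-0.206,-0.213,0],0],[[-0.21,-0.217,0.006],0],[[-0.21,-0.217,0.012],0]]'
python3 -c "from h import *;look()"
```

```text
time: 28.95
tool_pos: [473.9, 10.5, 183.4]
eef_rot: [-0.12, 3.134, -0.002]
force: [-0.3, -0.8, -4.5]
width: 0.688
gripper_force: 66.2
time: 30.15
tool_pos: [698.6, -190.4, 165.6]
eef_rot: [0.119, -3.136, -0.002]
force: [0.3, 1.0, -5.5]
width: 0.688
gripper_force: 66.2
[ 698.6 -190.4  165.6] [ 0.3  1.  -5.5] [-0.007  0.026 -0.035] 30.15
px [190. 148.] [318. 150.] 203 302 289
origin-tcp [  1.7  -1.3 -70.7] x axis elev deg (far up +) -0.5 yaw 0.062 err 0.8
```

```bash
python3 -m creep '[[[0,0,0.004],0],[[-0.001,0,0.007],0],[[-0.004,0,0.01],0],[[-0.007,0,0.013],0],[[-0.009,0,0.016],0],[[-0.011,0,0.019],0],[[-0.013,0,0.022],0],[[-0.014,0,0.025],0],[[-0.014,0,0.027],0]]'
python3 -c "from h import *;look()"
```

```text
time: 31.1
tool_pos: [716.0, -188.1, 145.4]
eef_rot: [-0.12, 3.128, -0.003]
force: [11.4, 4.5, 11.8]
width: 0.689
gripper_force: 68.7
[ 716.  -188.1  145.4] [11.4  4.5 11.8] [ 0.626 -1.222 -0.209] 31.1
px [184. 162.] [324. 162.] 203 302 292
origin-tcp [-12.1  -1.6 -69.8] x axis elev deg (far up +) -10.4 yaw 0.07 err 0.9
```

```bash
python3 -m creep '[[[0,0,0.004],0],[[0,0,0.008],0],[[0,0,0.012],0],[[0,0,0.014],0],[[0,0,0.014],0],[[0,0,0.014],0]]'
python3 -c "from h import *;look()"
```

```text
time: 31.75
tool_pos: [720.0, -187.9, 136.1]
eef_rot: [-0.121, 3.113, -0.009]
force: [28.8, 5.5, 19.7]
width: 0.686
gripper_force: 73.6
[ 720.  -187.9  136.1] [28.8  5.5 19.7] [ 0.862 -3.803 -0.128] 31.75
px [180. 180.] [330. 184.] 202 303 299
origin-tcp [-19.6  -1.8 -66.7] x axis elev deg (far up +) -17.0 yaw 0.06 err 0.8
```

```bash
python3 -m creep '[[[-0.002,0,-0.02],0],[[0,0,-0.045],0],[[0.01,0,-0.062],0],[[0.04,0,-0.068],0],[[0.075,0,-0.068],0],[[0.11,0,-0.068],0],[[0.145,0,-0.068],0],[[0.18,0,-0.068],0],[[0.215,0,-0.068],0],[[0.25,0,-0.068],0],[[0.28,0,-0.068],0],[[0.296,0,-0.068],0]]'
python3 -c "from h import *;look()"
```

```text
time: 33.0
tool_pos: [416.1, -211.3, 195.7]
eef_rot: [-0.119, 3.139, -0.001]
force: [0.4, -0.2, -4.9]
width: 0.69
gripper_force: 70.3
[ 416.1 -211.3  195.7] [ 0.4 -0.2 -4.9] [ 0.009 -0.043 -0.038] 33.0
no screws [(np.float32(179.5), np.float32(175.5), np.float32(14.1)), (np.float32(328.5), np.float32(183.5), np.float32(15.2)), (np.float32(229.5), np.float32(71.5), np.float32(13.7))]
```

```bash
python3 -m creep '[[[0,0,0.012],0],[[0,0,0.024],0],[[0.003,0,0.029],0],[[0.008,0,0.033],0],[[0.013,0,0.037],0],[[0.018,0,0.042],0],[[0.022,0,0.047],0],[[0.025,0,0.052],0],[[0.028,0,0.057],0],[[0.03,0,0.062],0],[[0.031,0,0.067],0],[[0.031,0,0.069],0]]'
python3 -c "from h import *;look()"
```

```text
time: 34.25
tool_pos: [384.0, -215.6, 128.8]
eef_rot: [0.122, -3.132, 0.006]
force: [-50.1, -8.0, 42.9]
width: 0.689
gripper_force: 96.1
[ 384.  -215.6  128.8] [-50.1  -8.   42.9] [-0.841  6.332 -0.061] 34.25
px [194. 132.] [310. 132.] 199 306 280
origin-tcp [ 23.3   1.4 -58.4] x axis elev deg (far up +) 19.9 yaw 0.08 err 0.4
```

```bash
python3 -m creep '[[[0.001,0,-0.02],0],[[0,0,-0.045],0],[[-0.01,0,-0.066],0],[[-0.035,0,-0.072],0],[[-0.07,0,-0.072],0],[[-0.105,0,-0.072],0],[[-0.14,0,-0.072],0],[[-0.175,0,-0.072],0],[[-0.21,0,-0.072],0],[[-0.245,0,-0.072],0],[[-0.275,0,-0.072],0],[[-0.288,0,-0.068],0]]'
python3 -m creep '[[[-0.002,0,0.01],0],[[-0.002,0,0.02],0],[[-0.006,0,0.026],0],[[-0.012,0,0.03],0],[[-0.018,0,0.034],0],[[-0.024,0,0.038],0],[[-0.029,0,0.043],0],[[-0.034,0,0.048],0],[[-0.038,0,0.053],0],[[-0.041,0,0.057],0],[[-0.043,0,0.061],0],[[-0.044,0,0.064],0]]'
python3 -c "from h import *;look()"
```

```text
time: 35.5
tool_pos: [676.4, -191.0, 193.8]
eef_rot: [-0.122, 3.138, -0.0]
force: [-0.9, -0.0, -4.9]
width: 0.691
gripper_force: 90.4
time: 36.7
tool_pos: [719.8, -188.2, 134.5]
eef_rot: [-0.119, 3.13, -0.003]
force: [9.3, 4.2, 13.9]
width: 0.688
gripper_force: 96.5
[ 719.8 -188.2  134.5] [ 9.3  4.2 13.9] [ 0.446 -0.428 -0.155] 36.7
px [174. 162.] [334. 160.] 199 307 302
origin-tcp [-17.8  -2.4 -58.4] x axis elev deg (far up +) -11.8 yaw 0.072 err 1.2
```

Next I'll push it further, to a clear margin.

```bash
python3 -m creep '[[[0,0,0.004],0],[[0,0,0.008],0],[[0,0,0.01],0],[[0,0,0.011],0],[[0,0,0.011],0]]'
python3 -c "from h import *;look()"
```

```text
time: 37.25
tool_pos: [722.2, -188.7, 126.7]
eef_rot: [-0.12, 3.12, -0.009]
force: [21.2, 1.6, 18.3]
width: 0.687
gripper_force: 100.1
[ 722.2 -188.7  126.7] [21.2  1.6 18.3] [ 0.227 -2.273 -0.037] 37.25
px [166. 178.] [338. 182.] 199 307 308
origin-tcp [-25.6  -0.5 -55.1] x axis elev deg (far up +) -17.9 yaw 0.078 err 1.9
```

```bash
python3 -m creep '[[[-0.002,0,-0.025],0],[[0,0,-0.055],0],[[0.005,0.005,-0.072],0],[[0.02,0.02,-0.074],0],[[0.046,0.048,-0.074],0],[[0.074,0.078,-0.074],0],[[0.102,0.108,-0.074],0],[[0.13,0.138,-0.074],0],[[0.158,0.168,-0.074],0],[[0.182,0.194,-0.074],0],[[0.198,0.212,-0.074],0],[[0.203,0.217,-0.065],0]]'
python3 -m creep '[[[0,0,0.02],0],[[0,0,0.055],0],[[0,0,0.085],0],[[0,0,0.1],0],[[0,0,0.104],0],[[0,0,0.104],0]]'
python3 -c "from h import *;look()"
```

```text
time: 38.5
tool_pos: [496.8, 14.1, 185.3]
eef_rot: [-0.122, 3.138, -0.0]
force: [0.0, 0.7, -3.9]
width: 0.691
gripper_force: 97.6
time: 39.1
tool_pos: [498.1, 12.4, 80.5]
eef_rot: [0.119, -3.138, -0.0]
force: [0.2, 1.1, -4.5]
width: 0.684
gripper_force: 97.7
[498.1  12.4  80.5] [ 0.2  1.1 -4.5] [ 0.021 -0.014 -0.049] 39.1
px [170. 178.] [332. 178.] 199 306 307
origin-tcp [-21.8  -1.8 -58. ] x axis elev deg (far up +) -16.8 yaw 0.081 err 0.8
```

```bash
python3 -m creep '[[[0.003,0,0.004],0],[[0.007,0,0.008],0],[[0.012,0,0.012],0],[[0.016,0,0.015],0],[[0.019,0,0.018],0],[[0.022,0,0.021],0],[[0.022,0,0.023],0],[[0.022,0,0.024],0]]'
python3 -c "from h import *;look()"
```

```text
time: 39.95
tool_pos: [476.4, 10.3, 59.9]
eef_rot: [0.12, -3.139, 0.002]
force: [-27.3, -2.6, 57.3]
width: 0.691
gripper_force: 107.9
[476.4  10.3  59.9] [-27.3  -2.6  57.3] [ 0.156  3.695 -0.04 ] 39.95
px [180. 138.] [326. 138.] 197 308 295
origin-tcp [ -4.5  -1.  -58.4] x axis elev deg (far up +) -0.6 yaw 0.074 err 0.4
```

```bash
python3 -m creep '[[[0,0,-0.002],0],[[0,0,-0.004],0],[[0,0,-0.004],0]]'
python3 -m creep '[[[0,0,0],0],[[0,0,0],0],[[0,0,-0.002],0],[[0,0,-0.008],0],[[0,0,-0.025],0],[[0,0,-0.06],0],[[0,0,-0.1],0],[[0,0,-0.14],0],[[0,0,-0.175],0],[[-0.002,0.008,-0.185],0],[[-0.01,0.035,-0.185],0.03]]' 1
python3 -m creep '[[[-0.01,0.04,0],0.03],[[-0.022,0.08,0],0.06],[[-0.034,0.12,0],0.09],[[-0.044,0.16,0],0.12],[[-0.052,0.185,0],0.12],[[-0.054,0.196,0],0.12],[[-0.054,0.196,0],0.12]]'
python3 - <<'E'
from h import *
o=observe();print(o["tool_pos"],o["eef_rot"],o["time"])
p=camera_params("wrist");im=camera("wrist");cv2.imwrite("pics/w6.png",im[:,:,::-1]);cv2.imwrite("pics/t6.png",camera("top")[:,:,::-1])
np.save("T6.npy",p["T"])
E
```

```text
time: 40.3
tool_pos: [477.0, 10.8, 60.7]
eef_rot: [-0.119, 3.139, -0.0]
force: [0.3, 0.6, -5.0]
width: 0.687
gripper_force: 101.1
time: 41.4
tool_pos: [484.9, 45.9, 247.7]
eef_rot: [-0.068, 3.137, -0.002]
force: [0.3, 0.3, -1.2]
width: 1.002
gripper_force: 0.0
time: 42.1
tool_pos: [528.8, 245.6, 245.2]
eef_rot: [-0.113, -3.138, 0.0]
force: [0.2, -0.6, -0.1]
width: 1.001
gripper_force: 0.0
[528.82315954 245.64908642 245.16275013] [-1.13263978e-01 -3.13848805e+00  4.71209863e-04] 42.1
```

View pics/w6.png

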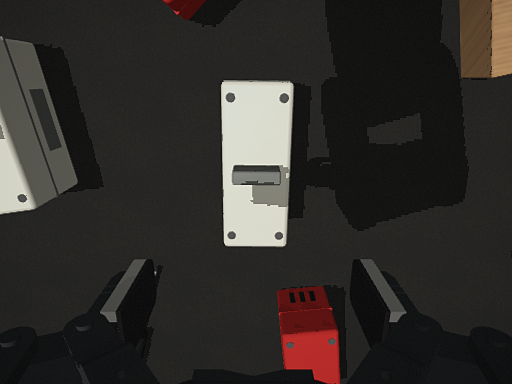

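The wrist view shows the second module with screws at (230,97), (284,98), (231,235) and (279,236), and its tab at (256,175).

```bash
python3 - <<'E'
from h import *
p=camera_params("wrist");o=observe()
s=np.array([ray(p,q,84)[:2] for q in [(230,97.5),(284,97.5),(231,235.5),(279,236)]]);c=s.mean(0);d=s[2]+s[3]-s[0]-s[1];yaw=np.arctan2(d[1],d[0])
n=o["eef_rot"]/np.linalg.norm(o["eef_rot"]);R=2*np.outer(n,n)-np.eye(3)
print(c,yaw,"tool yaw",np.arctan2(-R[1,0],-R[0,0]),"shift tool",R.T@np.r_[c-o["tool_pos"][:2],0],o["tool_pos"])
print(np.linalg.norm(s[0]-s[1]),np.linalg.norm(s[0]-s[2]))
# cradle from top picture: rim
E
```

```text
[524.16488256 246.7760023 ] -0.0847096121123509 tool yaw -0.07419011297558165 shift tool [ 5.02745490e+00  2.41862187e+00 -1.33685972e-03] [528.99923453 243.99138789 245.59802159]
44.449449327254634 125.21586919949364
```

```bash
python3 -m creep '[[[0.005,0.0018,0.01],0.01],[[0.005,0.0018,0.045],0.01],[[0.005,0.0018,0.085],0.01],[[0.005,0.0018,0.12],0.01],[[0.005,0.0018,0.14],0.01],[[0.005,0.0018,0.145],0.01],[[0.005,0.0018,0.145],0.01]]'
python3 -m creep '[[[0,0,0],0],[[0,0,0],0],[[0,0,0],0],[[0,0,0],0],[[0,0,0],0],[[0,0,0],0],[[0,0,0],0]]' -1
```

```text
time: 42.9
tool_pos: [524.1, 246.4, 100.6]
eef_rot: [-0.133, -3.138, 0.0]
force: [0.3, -0.2, 0.4]
width: 0.999
gripper_force: 0.0
time: 43.6
tool_pos: [524.7, 247.4, 101.9]
eef_rot: [0.131, 3.137, 0.001]
force: [-1.1, 2.2, 5.5]
width: 0.458
gripper_force: 60.6
```

```bash
python3 -m creep '[[[0,0,-0.006],0],[[0,0,-0.02],0],[[0,0,-0.045],0],[[0,0,-0.075],0],[[0,0,-0.1],0],[[0,0,-0.118],0],[[0,0,-0.122],0],[[0,0,-0.122],0],[[0,0,-0.122],0]]'
python3 - <<'E'
from h import *
t=[]
for i in range(6): a=camera("scene");t.append(observe()['ft_torque'])
print("torque",np.mean(t,0)); cv2.imwrite("pics/s7.png",a[:,:,::-1])
for n,f,box,th in [("top","t6",(280,145,335,215),(150,170,190,210)),("scene","s7",(165,190,235,275),(150,170,190,210))]:
    p=camera_params(n);g=cv2.imread(f"pics/{f}.png",0);x0,y0,x1,y1=box
    c=cv2.resize(g[y0:y1,x0:x1],None,fx=4,fy=4,interpolation=cv2.INTER_CUBIC)
    for k in th:
        cs=max(cv2.findContours((c>k).astype(np.uint8),cv2.RETR_EXTERNAL,cv2.CHAIN_APPROX_NONE)[0],key=cv2.contourArea)
        h=cv2.convexHull(cs)[:,0]
        w=np.array([ray(p,((q[0]+.5)/4-.5+x0,(q[1]+.5)/4-.5+y0),89)[:2] for q in h],np.float32)
        r=cv2.minAreaRect(w);b=cv2.boxPoints(r);print(n,k,np.round(r[0],1),np.round(r[1],1),round(r[2],1))
E
```

```text
time: 44.5
tool_pos: [523.8, 246.8, 221.6]
eef_rot: [-0.132, -3.137, 0.001]
force: [0.2, -0.6, -5.3]
width: 0.448
gripper_force: 61.2
torque [-0.01376524 -0.02138778  0.004122  ]
top 150 [ 546.4 -203.3] [185.7  92.4] 5.4
top 170 [ 546.9 -203.4] [183.4  91.1] 5.5
top 190 [ 547.1 -203.5] [181.5  89.6] 5.5
top 210 [ 547.2 -203.6] [179.6  88. ] 5.5
scene 150 [ 546.9 -203.4] [181.7  90. ] 5.1
scene 170 [ 546.5 -203.3] [179.7  88.8] 5.2
scene 190 [ 546.4 -203.3] [178.1  87.4] 5.4
scene 210 [ 546.2 -203.2] [176.7  86.4] 5.5
```

```bash
python3 -m creep '[[[-0.04,0,0],0],[[-0.06,0,0],0],[[-0.06,0,0],0],[[-0.06,0,0],0]]' >/dev/null
python3 - <<'E'
from h import *
t=[]
for i in range(8): camera("top");t.append(observe()['ft_torque'])
print("torque",np.mean(t,0),observe()["tool_pos"])
E
python3 -m creep '[[[0,-0.015,-0.01],-0.01],[[0,-0.05,-0.02],-0.03],[[0,-0.09,-0.02],-0.05],[[0,-0.132,-0.02],-0.07],[[0,-0.174,-0.02],-0.09],[[0,-0.216,-0.02],-0.11],[[0,-0.258,-0.02],-0.13],[[0,-0.3,-0.02],-0.15],[[0,-0.342,-0.02],-0.17],[[0,-0.384,-0.02],-0.178],[[0,-0.42,-0.02],-0.178],[[-0.001,-0.438,-0.02],-0.178]]'
python3 -m creep '[[[0,-0.007,0.005],0],[[0,-0.009,0.01],0],[[0,-0.009,0.015],0],[[0,-0.009,0.015],0]]'
python3 - <<'E'
from h import *
t=[];q=[]
for i in range(6): camera("top");o=observe();t.append(o['ft_torque']);q.append(o["tool_pos"])
print("torque",np.mean(t,0),np.mean(q,0),o["eef_rot"],o["time"])
c=np.mean(q,0);n=o["eef_rot"]/np.linalg.norm(o["eef_rot"]);R=2*np.outer(n,n)-np.eye(3)
print("shift",R.T@(np.array([546.8,-203.4,0])-[c[0],c[1],0]),"yaw",np.arctan2(-R[1,0],-R[0,0]))
im=camera("wrist");cv2.imwrite("pics/w8.png",im[:,:,::-1])
E
```

```text
torque [ 0.00282795 -0.03004216  0.00038204] [583.90574822 242.1160367  222.99869172]
time: 46.8
tool_pos: [547.8, -197.3, 242.9]
eef_rot: [0.144, -3.138, 0.001]
force: [0.3, 0.6, -5.1]
width: 0.452
gripper_force: 61.9
time: 47.2
tool_pos: [549.2, -202.1, 226.8]
eef_rot: [0.15, -3.136, -0.002]
force: [0.3, -0.2, -3.9]
width: 0.452
gripper_force: 61.9
torque [-0.012504   -0.01209503 -0.00822828] [ 549.48305368 -202.80794601  227.91208067] [-1.48631804e-01  3.13763442e+00 -3.99371050e-04] 47.5
shift [ 2.72700559e+00 -3.35775914e-01  1.18098017e-04] yaw 0.09467054192646045
```

View pics/w8.png

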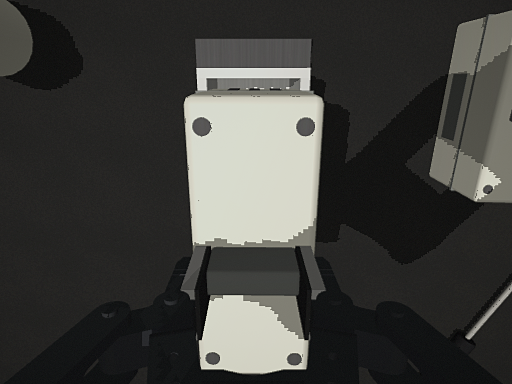

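Wrist view: the module is centred on the cradle rim (module mid-column 253.5, rim 196–311, mid 253.5). The first module's moment didn't shift between opposite tilts, so it is the sound one and this is the faulty one. Lowering it now.

```bash
python3 -m creep '[[[0.0025,-0.0003,0.005],0],[[0.0027,-0.0003,0.015],0],[[0.0027,-0.0003,0.025],0],[[0.0027,-0.0003,0.033],0],[[0.0027,-0.0003,0.04],0],[[0.0027,-0.0003,0.046],0],[[0.0027,-0.0003,0.052],0],[[0.0027,-0.0003,0.055],0]]'
python3 -m creep '[[[0,0,0.008],0],[[0,0,0.018],0],[[0,0,0.028],0],[[0,0,0.038],0],[[0,0,0.044],0],[[0,0,0.048],0],[[0,0,0.05],0]]'
```

```text
time: 48.35
tool_pos: [546.5, -204.0, 172.2]
eef_rot: [0.148, -3.138, -0.001]
force: [0.2, 0.9, -4.9]
width: 0.451
gripper_force: 61.9
time: 49.05
tool_pos: [546.7, -204.1, 122.5]
eef_rot: [0.148, -3.138, -0.0]
force: [-0.2, -0.1, -4.6]
width: 0.45
gripper_force: 61.9
```

No contact so far. Thirteen mm remain before it seats.

```bash
python3 -m creep '[[[0,0,0.005],0],[[0,0,0.009],0],[[0,0,0.012],0],[[0,0,0.0135],0],[[0,0,0.0145],0],[[0,0,0.0145],0]]'

```

```text
time: 49.65
tool_pos: [546.6, -204.0, 109.0]
eef_rot: [-0.148, 3.138, -0.0]
force: [-4.7, 2.1, 3.0]
width: 0.451
gripper_force: 62.7
```

```bash
python3 -m creep '[[[0,0,0],0],[[0,0,0],0],[[0,0,0],0],[[0,0,-0.005],0],[[0,0,-0.02],0],[[0,0,-0.05],0],[[0,0,-0.085],0],[[0,0,-0.12],0],[[0,0,-0.14],0],[[0,0,-0.14],0]]' 1
python3 - <<'E'
from h import *
o=observe();im=camera("wrist");b=camera("scene")[90:290,80:380]
v=np.vstack([im,cv2.resize(b,(512,341))])[:,:,::-1];cv2.imwrite("pics/f.png",cv2.resize(v,None,fx=.8,fy=.8));print(o["tool_pos"],o["force"],o["time"])
E
```

```text
time: 50.65
tool_pos: [547.5, -204.5, 251.7]
eef_rot: [-0.148, 3.133, -0.006]
force: [0.7, -0.1, 0.3]
width: 1.002
gripper_force: 0.0
[ 547.54061917 -204.54881127  251.74648523] [ 0.7359093  -0.09412022  0.29399195] 50.65
```

View pics/f.png

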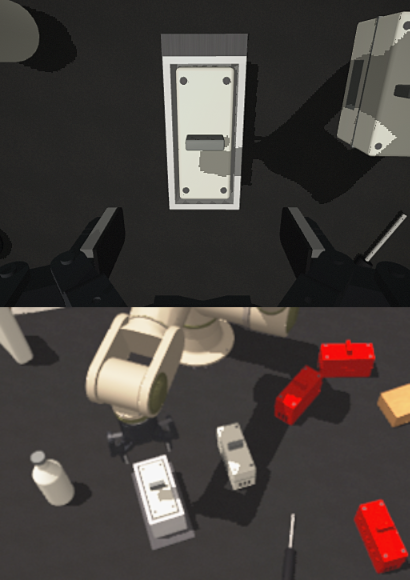

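The module sits flush and centred in the cradle at (205,130). The sound one stands upright at (237,455), and the bystanders have not moved.

```bash
python3 -c "from plant import *;print(hand_in())"
```

```text
the job is handed in; nothing more can be done
None
```

I handed the job in at about 51 s: I rocked one module both ways against the cradle rim, since the tool cannot tilt, felt no core shift, and stood it back upright; the other, judged faulty by elimination and never rocked itself, was lifted by its tab and seated flush in the cradle, with the bystanders where they were.

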